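# Load the keepsake engraver, refit its D-shaft knob and hold it pressed

### The job

First load the bamboo keepsake block flat into the rectangular nest on the shop's engraver and let go of it. Then take the loose red knob, turn it so that the flat in its bore matches the flat of the steel D-shaft, push it fully home on the shaft and keep it pressed all the way down against the spring: finish while still gripping the knob and holding it down. Leave the mug, the bottle and the turtle figurine where they stand.

Things in the scene. Friction and masses are not known exactly. Their poses are not given: they have to be found in the camera images.
- block: bamboo keepsake block, a light-brown bar with two darker stripes round its sides, 60 (its x) x 34 (its y) x 28 mm high, 42 g give or take a third; lies flat on the counter; origin at the centre of its underside, z up
- nest_rect: fixed teal plate 86 x 86 x 14 mm on the engraver's deck with the rectangular nest in its middle: hole 64 (its x) x 38 (its y) mm, 8 mm deep, mouth chamfered by 2.5 mm. Origin at the centre of the plate's underside, z up: the nest's floor is 6 mm above it, the plate's top 14 mm; the nest's floor is yellow
- nest_round: the other fixed teal plate, same size, with a round hole 60 mm across; the block does not fit it and nothing goes in it. Origin as for nest_rect
- knob: loose red knob upright on the counter, about 60 g: skirt 48 mm across, 20 mm high; on it a grip bar 42 (its x) x 12 (its y) x 22 mm high; 42 mm high in all. Underneath, central, a D-shaped bore 16 mm deep, 17.6 mm across, its flat 3.8 mm from the axis on the +x side, which a white line on that half of the bar shows. Origin at the centre of its underside, z up
- shaft_tip (a point): centre of the top end of the upright steel D-shaft on the engraver. Shaft 16 mm across, 26 mm out of a black boss 62 mm across, 8 mm high; its flat is 3 mm from the axis on the point's +x side, shown by a white tick on the dark disc at its foot; the top 3 mm are chamfered by 2 mm. z up; moves with the shaft, which turns only against stiff friction (0.25 N m)
- plunger (a joint): how far the D-shaft is pushed down, m: 0 up, 0.006 at a hard stop. Its spring takes 3 N to start, 7 N fully down, and lifts it when let go; the knob's weight does not move it. Knob at home: shaft tip at the bottom of the bore, knob underside 16 mm below shaft_tip; it clears the boss by 4 mm when fully down
- mug: bystander: cream mug, 80 mm across, 85 mm high, loose, upright; origin at the centre of its underside
- bottle: bystander: pink bottle with black cap, 68 mm across, 200 mm high, loose, upright; origin at the centre of its underside
- turtle: bystander: green turtle figurine, about 80 x 74 mm, 36 mm high, loose; origin at the centre of its underside
- engraver: fixed grey engraver, deck 190 (its x) x 390 (its y) mm, 35 mm above the counter; origin at the centre of its underside. At (0, 120) mm the D-shaft, at (0, 15) and (0, -80) the two nest plates, which may be swapped, at y -163 to -193 the parked bridge, its top 115 mm above the deck
- knob_pointer (a point): outer upper end of the white pointer line on the knob, 21 mm from the knob's axis on its +x side, 42 mm above its underside; it must end up over the side of the shaft that has the flat
Mind the look-alikes: they are no part of the job. Of the things that look like the knob, the largest one is meant.

How it is judged (in metres and radians):
On the way, in this order (a step that is already met when the one before it is completed fails the run):
1. the block lies flat in the rectangular nest, let go (z of block in the frame of nest_rect below 0.008 m and horizontal distance between block and nest_rect below 0.005 m and angle between block's own z axis and vertical below 0.08 rad and contact force between the fingers and block below 0.1 N), for 0.2 s.
2. the knob is fully home on the D-shaft, flat to flat (z of knob in the frame of shaft_tip below -0.0135 m and horizontal distance between knob and shaft_tip below 0.003 m and x of knob_pointer in the frame of shaft_tip above 0.01 m and angle between the x axis of knob and the x axis of shaft_tip, either way round below 0.3 rad), for 0.2 s.
At the end, for the whole second after the job is handed in: For the last second: block flat in the rectangular nest (2 mm in height, 5 mm in plan, tilt < 0.08 rad); knob home on the D-shaft (2.5 mm of depth, 3 mm of the axis, pointer on the flat's side, 0.3 rad of yaw, tilt < 0.12 rad), held by the fingers (> 2 N), shaft pressed down more than 4.5 of 6 mm (all of step 2 and z of block in the frame of nest_rect below 0.008 m and horizontal distance between block and nest_rect below 0.005 m and angle between block's own z axis and vertical below 0.08 rad and linear speed of block below 0.02 m/s and angle between knob's own z axis and vertical below 0.12 rad and value of joint plunger above 0.0045 m and contact force between the fingers and knob above 2 N); the arm keeps its last pose, push and grip.
It fails at once if the mug is displaced by more than 25 mm or tipped (distance of mug from where it was at the start of the episode above 0.025 m or angle between mug's own z axis and vertical above 0.5 rad).
It fails at once if the bottle is displaced by more than 25 mm or tipped (distance of bottle from where it was at the start of the episode above 0.025 m or angle between bottle's own z axis and vertical above 0.5 rad).
It fails at once if the turtle figurine is displaced by more than 25 mm or tipped (distance of turtle from where it was at the start of the episode above 0.025 m or angle between turtle's own z axis and vertical above 0.5 rad).
It also fails if it takes over 53 s, if anything falls off the work surface, if the arm or the gripper's body presses on something with over 40 N, if the wrist force passes 120 N, or if a joint passes its speed limit or range.

### The arm

A 6-joint arm with a two-finger parallel gripper is mounted at the origin on the work surface. World frame = base frame: x ahead of the robot, y to its left, z up, the work surface at z = 0. Lengths are in mm, angles in rad, forces in N, time in s.
With the tool pointing down it reaches from about 350 to 975 mm from the base axis. Payload 7.1 kg.
Tool frame: the origin (TCP) lies midway between the tips of the shut fingers; the grasp point (between the pads) lies 19 mm behind it; z points along the fingers, y is the line along which they close (so a half turn about z gives the same grasp; the last joint's range is limited). The gripper opens to 88 mm and grips with 3 to 60 N. Pads are 20 mm wide; open, the fingers measure 115 mm over their backs; the gripper's body (75 mm by 178 mm) begins 61 mm behind the grasp point.
Start: joints at [-1.182, 0.423, 1.63, -0, 1.089, -0.019], TCP at [247.885, -573.723, 222.675] pointing down, gripper open.
Joint ranges: [-3, 3], [-0.9, 2.11], [0.09, 2.58], [-1.31, 4.45], [0.11, 2.69], [-2.54, 2.54]. Speed limits (rad/s): [2.39, 2.39, 3.01, 3.14, 3.14, 3.14].

### API

Orientations are given as a rotation vector (axis times angle).
In Python, from workcell import status, eyes, ticket gives the robot as it stands.
- The arm moves only by the shell command python3 -m jog 'ROWS' [OPENING]. ROWS is a JSON object with one list for each field, all of the same length, 1 to 5, a row being the entries at one place: x, y, z (the shift in mm), wx, wy, wz (a rotation vector in rad); each row shifts and turns the commanded pose from where the row before left it, along the tool's axes as they then stand; what a row does not reach is not made up. A row lasts 1/12 s, in which the tool goes at most 41.7 mm and 0.125 rad, less where a joint would pass 70% of its speed; a pose out of reach is approached as far as the arm can. OPENING is the finger opening in mm, set as the command begins (- or left out keeps the last). The fingers move at their own pace and stop on an object; the grip force is fixed at half the most. Time passes only in rows, so rows that do not move let the fingers close. It prints the time, the measured TCP pose, the force, the opening and the grip force at its end. Input that does not fit is refused with a message, and nothing moves.
- status.get_obs(): the state, without advancing time (a new reading comes with each control period).
- eyes.get_image(name): name is "scene" or "top"; returns a dict with "img" (400x640x3 uint8, red, green, blue), "range_z" (400x640 float32, mm along the optical axis (not along the pixel's ray), 0 where there is no reading), "fx", "fy", "cx", "cy" (pixels), "k1" (the pictures are not rectified: a ray, as slopes to the right and down, at radius r is drawn at 1 + k1 r^2 times it, then the intrinsics apply), "R" (3x3) and "t" (3): a world point X has camera coordinates R X + t. Camera axes: x right, y down, z forward; pixel columns grow to the right and rows downward; lengths in mm; the calibration is good to about 2 mm. A picture is of the moment at which its call begins.
- ticket.close_job(): hands the job in; it is judged then, once.
The state is a dict: "t": time; "qpos": joint angles; "qvel": joint speeds; "joint_torque": joint torques, N m; "ee_pos": TCP position; "orientation": TCP orientation; "ft_force": force on the tool from outside, world axes, zero at the start; "moment": the same for the moment, N m; "width": finger opening in mm; "grasp_force": force on a finger pad.
Only numpy, scipy, OpenCV 4.12 (cv2) and the standard library are available. Lean on these libraries where they do the work, as an engineer would, in place of code of your own. Each camera call takes 0.05 s, during which the arm holds its last target. There are 200 camera calls.

## Working session

There is one attempt and no reset: what is moved stays moved. The work goes in short steps, Python scripts to look and compute and a shell command to move; the robot and the scene stay as the last step left them, time stands still between calls to the robot, and variables do not carry over. Pictures are saved under pics/ and viewed, at most 10 in all, crops included, and the job is handed in when it is done.

```bash
ls; mkdir -p pics; cat > h.py <<'E'
import numpy as np, cv2
from workcell import status, eyes, ticket
from scipy.spatial.transform import Rotation as Rn
def grab(n):
    d=eyes.get_image(n); np.savez('pics/'+n+'.npz',**d); return d
def load(n): return dict(np.load('pics/'+n+'.npz'))
def save(img,fn): cv2.imwrite('pics/'+fn,cv2.cvtColor(np.ascontiguousarray(img),cv2.COLOR_RGB2BGR))
def rays(d,uv):
    # OpenCV: distorted = (1+k1 r^2) * ray
    K=np.array([[d['fx'],0,d['cx']],[0,d['fy'],d['cy']],[0,0,1]],float)
    p=cv2.undistortPointsIter(np.array(uv,float).reshape(-1,1,2),K,np.array([float(d['k1']),0,0,0]),None,None,(3,50,1e-9)).reshape(-1,2)
    return np.c_[p,np.ones(len(p))]
def atz(d,uv,z):
    r=rays(d,uv)@d['R']; o=-d['R'].T@d['t']
    return o+r*((z-o[2])/r[:,2])[:,None]
def cloud(d):
    v,u=np.mgrid[:400,:640]; r=rays(d,np.c_[u.ravel(),v.ravel()])
    P=(r*d['range_z'].reshape(-1,1)-d['t'])@d['R']
    P[d['range_z'].ravel()==0]=np.nan
    return P.reshape(400,640,3)
def proj(d,X):
    c=np.atleast_2d(X)@d['R'].T+d['t']; s=c[:,:2]/c[:,2:]; s=s*(1+d['k1']*(s**2).sum(1))[:,None]
    return np.c_[s[:,0]*d['fx']+d['cx'],s[:,1]*d['fy']+d['cy']]
E
python3 - <<'E'
from h import *
o=status.get_obs(); print(o)
for n in('scene','top'):
    d=grab(n); save(d['img'],n+'0.png'); print(n,-d['R'].T@d['t'],d['R'].round(3).tolist(),d['fx'],d['k1'])
E
```

```text
pics
{'t': 0.0, 'qpos': array([-1.18197983e+00,  4.23828589e-01,  1.63065380e+00,  9.82607460e-07,
        1.08858951e+00, -1.90013690e-02]), 'qvel': array([ 0.00104534, -0.00013832, -0.00011262,  0.0001002 , -0.00159675,
       -0.00116178]), 'joint_torque': array([-7.05277562e-04, -5.44627833e+01, -2.73675835e+01,  6.43365341e-02,
        2.27266556e-02, -1.19720248e-04]), 'ee_pos': array([ 247.70026654, -573.23914745,  221.92356051]), 'orientation': array([-3.07508278e+00, -6.35873618e-01,  4.25667587e-04]), 'ft_force': array([-0.27654706, -1.06825058, -0.19481049]), 'moment': array([0.03613803, 0.0306398 , 0.00315198]), 'grasp_force': 0.0, 'width': 87.83214631679833}
scene [ 914.3350167  -678.59234308 1142.18444174] [[0.897, 0.442, -0.005], [0.352, -0.721, -0.597], [-0.267, 0.534, -0.802]] 483.7157721220029 -0.0063040414019694116
top [423.36633834  19.78593722 944.27051725] [[-0.027, -1.0, 0.016], [-0.987, 0.024, -0.161], [0.161, -0.02, -0.987]] 399.80596763741937 0.03436881504288449
```

View pics/scene0.png

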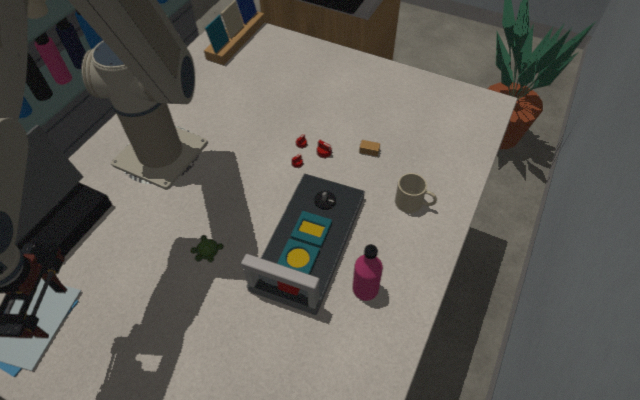

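View pics/top0.png

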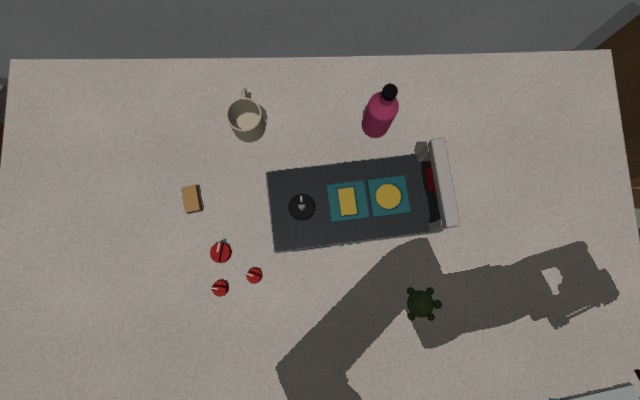

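The top view shows the brown block at (191,199), three red knobs at (220,252), (220,288) and (254,275), the D-shaft at (302,207), the rectangular nest (yellow) at (347,201) and the round one at (388,196). The scene view has the knobs at (324,149), (297,160) and (302,141), and the block at (370,148). The knob at top (220,252) looks largest, so I'll check it in a crop and measure.

```bash
python3 - <<'E'
from h import *
t=load('top'); s=load('scene')
a=cv2.resize(t['img'][170:310,170:380],None,fx=3.8,fy=3.8,interpolation=cv2.INTER_CUBIC)   # 798x532
save(np.clip(a*1.5,0,255).astype(np.uint8),'crop1.png')
for n,d in(('top',t),('scene',s)):
    P=cloud(d); hsv=cv2.cvtColor(d['img'],cv2.COLOR_RGB2HSV); H,S,V=hsv[...,0].astype(int),hsv[...,1],hsv[...,2]
    for nm,m in(('red',((H<5)|(H>174))&(S>170)&(V>60)),('brown',(H>8)&(H<19)&(S>110)&(V>60)),('yellow',(H>20)&(H<30)&(S>170)),('teal',(H>85)&(H<100)&(S>100)&(V>50))):
        k,lab,st,c=cv2.connectedComponentsWithStats(m.astype(np.uint8))
        for i in range(1,k):
            if st[i,4]<40: continue
            q=P[lab==i]; q=q[np.isfinite(q[:,2])]
            if len(q)<10 or q[:,2].min()<-50 or np.abs(q[:,1]).max()>500: continue
            zt=np.percentile(q[:,2],97); top=q[q[:,2]>zt-5]
            r=cv2.minAreaRect(q[:,:2].astype(np.float32)); r2=cv2.minAreaRect(top[:,:2].astype(np.float32))
            print(n,nm,c[i].round(),st[i,4],'z',np.percentile(q[:,2],[3,50,97]).round(),'all',np.round(r[0]),np.round(r[1]),round(r[2]),'top',np.round(r2[0],1),np.round(r2[1]),round(r2[2]))
E
```

```text
top red [220. 253.] 252 z [12. 19. 42.] all [461. 229.] [41. 42.] 7 top [461.1 230.2] [13. 40.] 81
top red [254. 275.] 142 z [10. 14. 32.] all [407. 151.] [30. 32.] 67 top [405.9 151.4] [28.  9.] 66
top red [220. 288.] 154 z [10. 14. 32.] all [381. 228.] [30. 31.] 88 top [380.9 228.8] [28.  9.] 82
top brown [191. 199.] 383 z [21. 26. 29.] all [586. 296.] [60. 33.] 11 top [585.5 296.1] [57. 32.] 12
top teal [388. 196.] 883 z [36. 47. 50.] all [ 580. -160.] [90. 86.] 5 top [ 577.8 -159.9] [86. 86.] 6
top teal [347. 201.] 946 z [43. 47. 50.] all [571. -65.] [90. 88.] 6 top [568.5 -64.5] [86. 86.] 6
scene red [301. 142.] 55 z [11. 17. 33.] all [386. 223.] [31. 20.] 66 top [378.8 219.5] [18.  7.] 81
scene red [322. 151.] 72 z [11. 20. 27.] all [462. 215.] [23. 36.] 78 top [463.5 220. ] [16. 35.] 65
scene red [297. 161.] 59 z [ 8. 17. 34.] all [412. 146.] [28. 20.] 53 top [404.2 144. ] [13.  9.] 77
scene red [288. 288.] 100 z [ 83. 101. 118.] all [ 611. -269.] [45.  4.] 8 top [ 608.9 -269.1] [40.  2.] 7
scene brown [369. 147.] 197 z [ 7. 28. 33.] all [587. 294.] [56. 39.] 6 top [586.9 294.1] [55. 34.] 9
scene yellow [311. 228.] 226 z [38. 42. 46.] all [567. -62.] [61. 36.] 4 top [567.5 -64.8] [60. 33.] 6
scene yellow [298. 258.] 313 z [38. 42. 46.] all [ 576. -159.] [53. 55.] 62 top [ 576.4 -159.7] [53. 52.] 53
scene teal [311. 227.] 590 z [43. 50. 53.] all [567. -61.] [ 87. 100.] 5 top [567.8 -66.1] [86. 89.] 5
scene teal [299. 254.] 524 z [39. 49. 54.] all [ 576. -151.] [88. 89.] 7 top [ 576.9 -156.9] [86. 80.] 6
```

View pics/crop1.png

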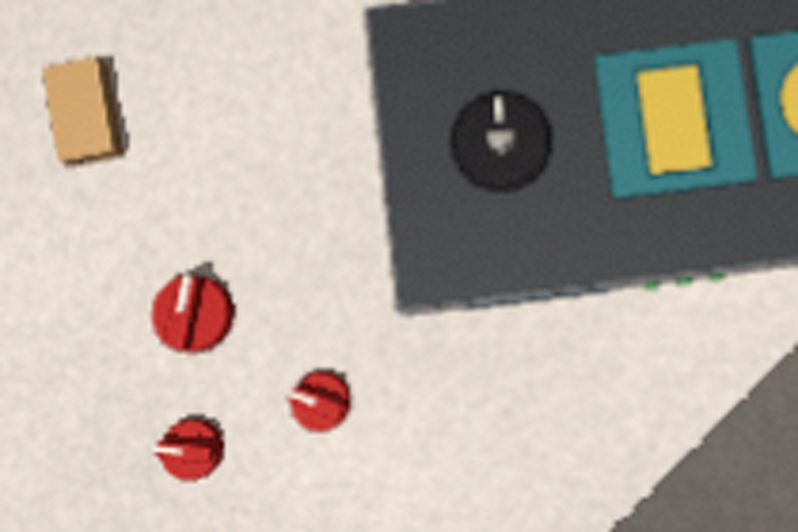

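The crop confirms the largest knob, at crop (193,312) = top (220,252), with its white line toward image-up. The shaft's tick is at crop (499,110), also up, and the block is at (85,110) with its long side slightly tilted. Next I'll refine the yaws and tip height and work out the tool geometry.

```bash
python3 - <<'E'
from h import *
t=load('top'); s=load('scene'); Pt=cloud(t); Ps=cloud(s)
R0=Rn.from_rotvec(status.get_obs()['orientation']).as_matrix(); print('tool axes cols\n',R0.round(3))
# tick & shaft: bright pixels near shaft in top
for n,d,P,(u,v) in(('top',t,Pt,(302,205)),('scene',s,Ps,(325,200))):
    g=d['img'].astype(int); w=16
    sub=g[v-w:v+w,u-w:u+w]; br=sub.min(2)
    vv,uu=np.nonzero(br>85)
    q=P[v-w+vv,u-w+uu]
    print(n,[(int(u-w+b),int(v-w+a),int(br[a,b]),*x.round(0).astype(int).tolist()) for a,b,x in zip(vv,uu,np.nan_to_num(q)) if np.hypot(*(x[:2]-[558,40]))<45])
    q=P[v-25:v+25,u-25:u+25].reshape(-1,3); near=np.hypot(*(q[:,:2]-[558,40]).T)<20
    tip=q[near&(q[:,2]>62)]; print('tip pts',len(tip),tip.mean(0),np.percentile(tip[:,2],[10,50,90]))
    b=q[(np.hypot(*(q[:,:2]-[558,40]).T)<40)&(q[:,2]>40)&(q[:,2]<48)]; print('boss',b.mean(0),b.min(0),b.max(0))
# knob bar
for d,P in((t,Pt),(s,Ps)):
    q=P.reshape(-1,3); m=(np.hypot(*(q[:,:2]-[461,230]).T)<30)&(q[:,2]>32)&(q[:,2]<48); b=q[m][:,:2].astype(np.float32)
    print('bar',len(b),cv2.minAreaRect(b),b.mean(0), cv2.fitLine(b,cv2.DIST_L2,0,.01,.01).ravel())
    m=(np.hypot(*(q[:,:2]-[586,296]).T)<45)&(q[:,2]>22)&(q[:,2]<36); b=q[m][:,:2].astype(np.float32); print('block',cv2.minAreaRect(b),q[m].mean(0))
    m=(q[:,2]>30)&(q[:,2]<40)&(q[:,0]>400)&(q[:,0]<750)&(abs(q[:,1]+60)<260); b=q[m][:,:2].astype(np.float32); print('deck',cv2.minAreaRect(b),np.median(q[m][:,2]))
    m=(q[:,2]>4)&(q[:,0]>300)&(q[:,0]<450)&(abs(q[:,1]+150)<120);
for nm,u,v in(('mug',245,118),('bottle',388,95),('turtle',421,303)): print(nm,Pt[v,u].round())
E
```

```text
tool axes cols
 [[ 0.918  0.397 -0.001]
 [ 0.397 -0.918  0.001]
 [ 0.    -0.001 -1.   ]]
top [(300, 196, 106, 583, 42, 42), (301, 196, 109, 583, 40, 43), (300, 197, 120, 581, 43, 41), (301, 197, 122, 580, 40, 45), (300, 198, 119, 578, 43, 43), (301, 198, 128, 578, 40, 43), (300, 199, 111, 576, 43, 42), (301, 199, 122, 576, 40, 43), (300, 200, 97, 573, 43, 44), (301, 200, 110, 574, 40, 43), (301, 201, 96, 571, 40, 44), (299, 205, 99, 558, 44, 69), (300, 205, 102, 558, 42, 69), (301, 205, 103, 559, 40, 65), (302, 205, 99, 559, 38, 65), (303, 205, 100, 558, 36, 67), (299, 206, 105, 556, 44, 69), (300, 206, 110, 556, 42, 67), (301, 206, 112, 556, 40, 67), (302, 206, 106, 556, 38, 69), (303, 206, 99, 556, 36, 66), (299, 207, 97, 554, 45, 67), (300, 207, 111, 554, 42, 67), (301, 207, 114, 554, 40, 69), (302, 207, 100, 554, 38, 67), (300, 208, 98, 552, 42, 66), (301, 208, 101, 552, 40, 68)]
tip pts 31 [555.83925553  39.65565945  66.39428022] [63.55706918 66.57782286 68.80560979]
boss [557.62173866  40.50897178  42.80855895] [527.69376715  10.91513087  40.02944062] [587.91765722  70.44046537
[... 860 characters left out ...]
585.7850814  296.5315796   25.82960283]
deck ((591.701416015625, -44.306182861328125), (345.63134765625, 456.4420471191406), 4.873743534088135) 34.05128025318803
bar 64 ((460.7189025878906, 226.92904663085938), (18.428800582885742, 42.9748649597168), 78.30781555175781) [460.71664 226.4501 ] [ 9.8343903e-01 -1.8123914e-01  4.6071664e+02  2.2645007e+02]
block ((584.9219970703125, 294.8414611816406), (59.724578857421875, 38.70166778564453), 8.75680923461914) [585.70875028 293.39708878  28.45876829]
deck ((593.8379516601562, -46.497100830078125), (351.4501037597656, 457.3623962402344), 5.033402442932129) 36.18151425348002
mug [788. 175.   1.]
bottle [ 753. -139.  200.]
turtle [ 337. -221.   33.]
```

Target estimates:
- block at (586, 296), yaw 11.3°
- knob at (461, 230), yaw -9 to -10°
- shaft at (558, 40), yaw about +2°, tip at z≈68
- nest_rect at (568.3, -64.5), yaw 5.3°, top at z≈49

Moving over the block now.

```bash

python3 -m jog '{"x":[27, 27, 27, 27, 27], "y":[-27, -27, -27, -27, -27], "z":[0, 0, 0, 0, 0], "wx":[0, 0, 0, 0, 0], "wy":[0, 0, 0, 0, 0], "wz":[0, 0, 0, 0, 0]}' 88
python3 -m jog '{"x":[27, 27, 27, 27, 27], "y":[-27, -27, -27, -27, -27], "z":[0, 0, 0, 0, 0], "wx":[0, 0, 0, 0, 0], "wy":[0, 0, 0, 0, 0], "wz":[0, 0, 0, 0, 0]}'
python3 -m jog '{"x":[27, 27, 27, 27, 27], "y":[-27, -27, -27, -27, -27], "z":[0, 0, 0, 0, 0], "wx":[0, 0, 0, 0, 0], "wy":[0, 0, 0, 0, 0], "wz":[0, 0, 0, 0, 0]}'
python3 -m jog '{"x":[27, 27, 27, 27, 27], "y":[-27, -27, -27, -27, -27], "z":[0, 0, 0, 0, 0], "wx":[0, 0, 0, 0, 0], "wy":[0, 0, 0, 0, 0], "wz":[0, 0, 0, 0, 0]}'
python3 -m jog '{"x":[27, 27, 27, 0, 0], "y":[-27, -27, -27, 0, 0], "z":[0, 0, 0, 0, 0], "wx":[0, 0, 0, 0, 0], "wy":[0, 0, 0, 0, 0], "wz":[0, 0, 0, 0.105, 0.105]}'
cat >> h.py <<'E'
def delta(x,y,z,yaw=None):
    "tool-frame shift to the world TCP target, and turn about tool z to get tool x to yaw (deg)"
    p=[];r=[]
    o=status.get_obs(); M=Rn.from_rotvec(o['orientation']).as_matrix(); g=np.degrees(np.arctan2(M[1,0],M[0,0]))
    print('pos',o['ee_pos'].round(1),'yaw',g.round(2),'z-axis',M[:,2].round(4),'f',o['ft_force'].round(1),'w',round(o['width'],1),'t',o['t'])
    print('tool shift',(M.T@(np.array([x,y,z])-o['ee_pos'])).round(1),'rz',None if yaw is None else round(float(np.radians(g-yaw)),4))
E
python3 -c "from h import *; delta(586,296,150,11.3)"
```

```text
t: 0.52
ee_pos: [318.3, -394.4, 222.3]
orientation: [-3.076, -0.635, 0.0]
ft_force: [0.4, -0.1, -0.5]
width: 88.0
grasp_force: 0.0
t: 0.93
ee_pos: [388.7, -216.9, 222.6]
orientation: [-3.076, -0.636, 0.0]
ft_force: [-0.2, 0.7, -0.5]
width: 87.6
grasp_force: 0.0
t: 1.35
ee_pos: [459.2, -39.4, 222.7]
orientation: [-3.076, -0.636, 0.0]
ft_force: [0.3, 0.0, -0.6]
width: 87.9
grasp_force: 0.0
t: 1.77
ee_pos: [529.5, 138.1, 222.4]
orientation: [3.076, 0.637, -0.001]
ft_force: [0.4, 0.2, 0.1]
width: 87.4
grasp_force: 0.0
t: 2.18
ee_pos: [571.8, 244.9, 221.8]
orientation: [3.126, 0.307, -0.001]
ft_force: [-0.1, 0.2, -0.6]
width: 88.1
grasp_force: 0.0
pos [571.8 244.9 221.8] yaw 11.23 z-axis [-7.e-04 -2.e-04 -1.e+00] f [-0.1  0.2 -0.6] w 88.1 t 2.1833
tool shift [ 23.9 -47.4  71.8] rz -0.0012
```

```bash

python3 -m jog '{"x":[12, 12, 0, 0, 0], "y":[-24, -23.5, 0, 0, 0], "z":[25, 25, 30, 30, 30], "wx":[0, 0, 0, 0, 0], "wy":[0, 0, 0, 0, 0], "wz":[0, 0, 0, 0, 0]}'
python3 -m jog '{"x":[0, 0, 0, 0, 0], "y":[0, 0, 0, 0, 0], "z":[25, 25, 10, 5, 4], "wx":[0, 0, 0, 0, 0], "wy":[0, 0, 0, 0, 0], "wz":[0, 0, 0, 0, 0]}'
python3 -m jog '{"x":[0, 0], "y":[0, 0], "z":[0, 0], "wx":[0, 0], "wy":[0, 0], "wz":[0, 0]}'
python3 - <<'E'
from h import *
delta(586,296,12,11.3)
d=grab('top'); s=grab('scene'); a=cv2.resize(d['img'][150:290,130:280],None,fx=3,fy=3,interpolation=cv2.INTER_CUBIC); b=cv2.resize(s['img'][80:220,300:440],None,fx=3,fy=3,interpolation=cv2.INTER_CUBIC)
im=np.hstack([a,b[:420]])[:, :]; im=cv2.resize(im,(800,int(im.shape[0]*800/im.shape[1]))); save(np.clip(im*1.4,0,255).astype(np.uint8),'g1.png')
E
```

```text
t: 2.6
ee_pos: [585.5, 294.4, 81.0]
orientation: [3.126, 0.312, -0.0]
ft_force: [0.6, -0.3, -0.3]
width: 87.9
grasp_force: 0.0
t: 3.02
ee_pos: [585.9, 294.0, 13.4]
orientation: [3.126, 0.31, -0.001]
ft_force: [-0.3, -0.4, 0.7]
width: 87.6
grasp_force: 0.0
t: 3.18
ee_pos: [586.7, 294.3, 14.9]
orientation: [-3.126, -0.31, -0.003]
ft_force: [0.3, -0.4, 0.5]
width: 87.8
grasp_force: 0.0
pos [586.7 294.3  14.9] yaw 11.33 z-axis [ 1.7e-03  8.0e-04 -1.0e+00] f [ 0.3 -0.4  0.5] w 87.8 t 3.1833
tool shift [-0.4 -1.8  2.9] rz 0.0006
```

View pics/g1.png

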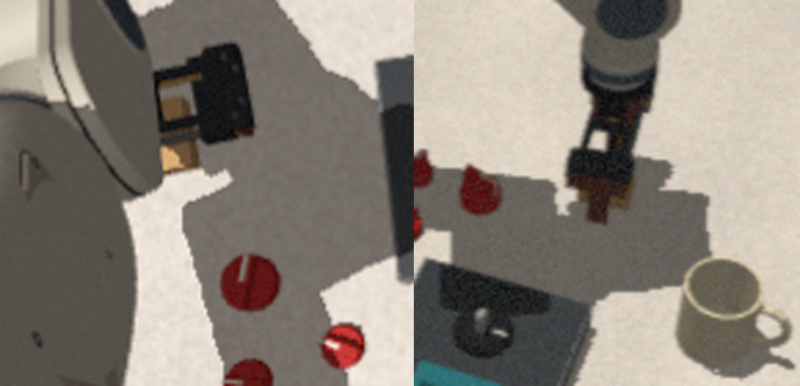

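Top view (left): the fingers straddle the block, which shows between them at crop (180,105)-(180,155). The scene view (right) agrees. Down 2 mm more and close.

```bash

python3 -m jog '{"x":[0, 0, 0, 0, 0], "y":[-1, 0, 0, 0, 0], "z":[2, 0, 0, 0, 0], "wx":[0, 0, 0, 0, 0], "wy":[0, 0, 0, 0, 0], "wz":[0, 0, 0, 0, 0]}' 20
python3 -m jog '{"x":[0, 0, 0, 0, 0], "y":[0, 0, 0, 0, 0], "z":[0, 0, 0, 0, 0], "wx":[0, 0, 0, 0, 0], "wy":[0, 0, 0, 0, 0], "wz":[0, 0, 0, 0, 0]}'
python3 -c "
from h import *
for i in range(4): delta(586,296,70,5.3); eyes.get_image('top')"
```

```text
t: 3.7
ee_pos: [585.7, 294.9, 11.8]
orientation: [-3.126, -0.31, -0.0]
ft_force: [0.5, -0.6, 0.2]
width: 58.2
grasp_force: 0.0
t: 4.12
ee_pos: [585.7, 294.9, 11.6]
orientation: [-3.126, -0.31, 0.0]
ft_force: [-0.2, 0.2, -0.1]
width: 33.8
grasp_force: 30.0
pos [585.7 294.9  11.6] yaw 11.33 z-axis [-0.  0. -1.] f [-0.2  0.2 -0.1] w 33.8 t 4.1167
tool shift [  0.5  -1.  -58.4] rz 0.1053
pos [585.7 294.9  11.7] yaw 11.33 z-axis [-0.  0. -1.] f [-0.6  0.5  0.1] w 33.7 t 4.1667
tool shift [  0.5  -1.  -58.3] rz 0.1053
pos [585.6 294.9  11.6] yaw 11.34 z-axis [-1.e-04 -0.e+00 -1.e+00] f [0.4 0.1 0.2] w 33.6 t 4.2167
tool shift [  0.6  -1.  -58.4] rz 0.1053
pos [585.7 294.9  11.6] yaw 11.33 z-axis [-0. -0. -1.] f [ 0.4 -0.  -0.3] w 33.6 t 4.2667
tool shift [  0.5  -1.  -58.4] rz 0.1053
```

```bash

python3 -m jog '{"x":[0, 0, 0, 0, -5.6], "y":[0, 0, 0, 0, 39], "z":[-10, -30, -35, -35, 0], "wx":[0, 0, 0, 0, 0], "wy":[0, 0, 0, 0, 0], "wz":[0, 0, 0, 0.105, 0]}'
python3 -m jog '{"x":[-5.6, -5.6, -5.6, -5.6, -5.6], "y":[39.6, 39.6, 39.6, 39.6, 39.6], "z":[0, 0, 0, 0, 0], "wx":[0, 0, 0, 0, 0], "wy":[0, 0, 0, 0, 0], "wz":[0, 0, 0, 0, 0]}'
python3 -m jog '{"x":[-5.6, -5.6, -5.6, 0, 0], "y":[39.6, 39.6, 39.6, 0, 0], "z":[0, 0, 0, 0, 0], "wx":[0, 0, 0, 0, 0], "wy":[0, 0, 0, 0, 0], "wz":[0, 0, 0, 0, 0]}'
python3 -c "
from h import *
delta(568.2,-64.5,70,5.3)"
```

```text
t: 4.73
ee_pos: [588.9, 261.9, 130.0]
orientation: [-3.132, -0.142, -0.022]
ft_force: [1.8, -0.5, 0.5]
width: 33.5
grasp_force: 30.0
t: 5.15
ee_pos: [573.9, 54.1, 122.6]
orientation: [3.138, 0.146, 0.001]
ft_force: [0.2, 0.9, 0.0]
width: 34.2
grasp_force: 30.0
t: 5.57
ee_pos: [568.4, -66.1, 122.4]
orientation: [3.138, 0.139, 0.001]
ft_force: [-0.3, 0.5, -0.5]
width: 33.8
grasp_force: 30.0
pos [568.4 -66.1 122.4] yaw 5.08 z-axis [ 7.e-04 -0.e+00 -1.e+00] f [-0.3  0.5 -0.5] w 33.8 t 5.5667
tool shift [-0.1 -1.6 52.4] rz -0.0038
```

```bash

python3 -m jog '{"x":[0, 0, 0, 0, 0], "y":[-0.8, -0.8, 0, 0, 0], "z":[15, 20, 19, 0, 0], "wx":[0, 0, 0, 0, 0], "wy":[0, 0, 0, 0, 0], "wz":[0, 0, 0, 0, 0]}'
python3 - <<'E'
from h import *
delta(568.2,-64.5,52.5,5.3)
d=grab('top'); s=grab('scene'); a=cv2.resize(d['img'][150:250,290:420],(520,400),interpolation=cv2.INTER_CUBIC); b=cv2.resize(s['img'][190:290,270:340],(280,400),interpolation=cv2.INTER_CUBIC)
save(np.clip(np.hstack([a,b])*1.6,0,255).astype(np.uint8),'n1.png')
E
```

```text
t: 5.98
ee_pos: [567.7, -61.1, 67.3]
orientation: [-3.138, -0.148, 0.003]
ft_force: [0.0, 0.0, 0.3]
width: 34.0
grasp_force: 30.0
pos [567.7 -61.1  67.3] yaw 5.4 z-axis [-2.1e-03  4.0e-04 -1.0e+00] f [0.  0.  0.3] w 34.0 t 5.9833
tool shift [ 0.2  3.5 14.8] rz 0.0018
```

View pics/n1.png

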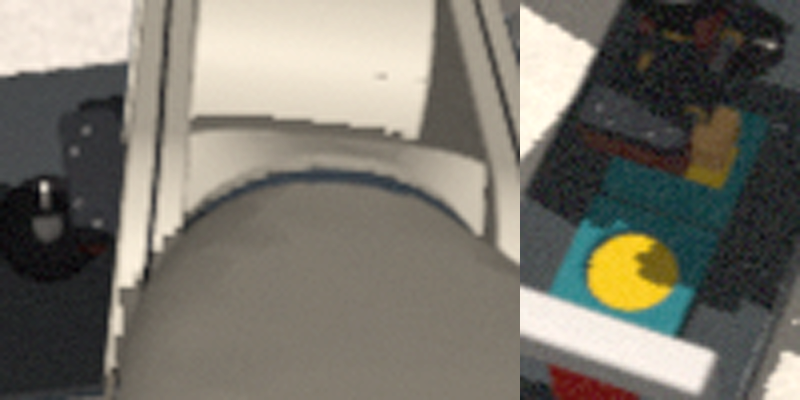

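The top view is blocked by the arm. In the scene crop the block's +x end is at (715,140) above the yellow nest (710,175), between the fingers. I'll let the arm settle, then compare the block's end with its predicted projection.

```bash

python3 -m jog '{"x":[0, 0, 0, 0, 0], "y":[0, 0, 0, 0, 0], "z":[0, 0, 0, 0, 0], "wx":[0, 0, 0, 0, 0], "wy":[0, 0, 0, 0, 0], "wz":[0, 0, 0, 0, 0]}'
python3 - <<'E'
from h import *
for i in range(3): delta(568.2,-64.5,52.5,5.3); s=grab('scene')
o=status.get_obs()['ee_pos']; P=cloud(s); hsv=cv2.cvtColor(s['img'],cv2.COLOR_RGB2HSV); H,S=hsv[...,0],hsv[...,1]
m=(H>6)&(H<19)&(S>90); m[:190]=0; m[290:]=0; m[:,:300]=0; m[:,345:]=0
q=P[m]; near=np.hypot(*(q[:,:2]-[568,-64]).T)<50; q=q[near]; print(len(q))
c,sn=np.cos(np.radians(5.3)),np.sin(np.radians(5.3))
L=(q[:,:2]-o[:2])@np.array([[c,-sn],[sn,c]]); print('block local x,y,z pct',*[np.percentile(v,[2,50,98]).round(1) for v in(L[:,0],L[:,1],q[:,2])])
m2=(H>20)&(H<32)&(S>150);m2[:190]=0;m2[290:]=0;q=P[m2];q=q[np.hypot(*(q[:,:2]-[568,-64]).T)<45];L=(q[:,:2]-np.array([568.2,-64.5]))@np.array([[c,-sn],[sn,c]]); print('yellow vs nest',L.min(0),L.max(0))
E
```

```text
t: 6.5
ee_pos: [568.5, -62.5, 68.0]
orientation: [3.138, 0.145, 0.001]
ft_force: [0.5, -1.2, 0.2]
width: 33.6
grasp_force: 30.0
pos [568.5 -62.5  68. ] yaw 5.31 z-axis [ 5.e-04 -0.e+00 -1.e+00] f [ 0.5 -1.2  0.2] w 33.6 t 6.5
tool shift [-0.5  2.  15.5] rz 0.0002
pos [568.4 -62.5  67.9] yaw 5.31 z-axis [ 4.e-04 -1.e-04 -1.e+00] f [ 0.3 -0.2 -0.9] w 33.6 t 6.55
tool shift [-0.4  1.9 15.4] rz 0.0002
pos [568.4 -62.5  67.8] yaw 5.31 z-axis [ 2.e-04 -0.e+00 -1.e+00] f [ 0.3 -0.2 -0.5] w 33.7 t 6.6
tool shift [-0.4  2.  15.3] rz 0.0001
142
block local x,y,z pct [-15.4  20.6  30.6] [-31.4 -11.3  17.2] [ 62.5  84.8 228.2]
yellow vs nest [-14.37651522 -28.94792299] [29.12979505 16.31834467]
```

```bash

python3 -m jog '{"x":[-0.4, 0, 0, 0, 0], "y":[2, 0, 0, 0, 0], "z":[0, 4, 4, 0, 0], "wx":[0, 0, 0, 0, 0], "wy":[0, 0, 0, 0, 0], "wz":[0, 0, 0, 0, 0]}'
python3 -m jog '{"x":[0, 0, 0, 0, 0], "y":[0, 0, 0, 0, 0], "z":[2, 2, 2, 0, 0], "wx":[0, 0, 0, 0, 0], "wy":[0, 0, 0, 0, 0], "wz":[0, 0, 0, 0, 0]}'
python3 -c "
from h import *
delta(568.2,-64.5,52.5,5.3)"
```

```text
t: 7.07
ee_pos: [567.7, -64.4, 59.1]
orientation: [-3.138, -0.146, 0.002]
ft_force: [0.6, 0.5, -0.8]
width: 34.0
grasp_force: 30.0
t: 7.48
ee_pos: [568.0, -64.5, 53.5]
orientation: [-3.138, -0.146, 0.0]
ft_force: [0.2, -0.3, -1.2]
width: 33.8
grasp_force: 30.0
pos [568.  -64.5  53.5] yaw 5.32 z-axis [-3.e-04  0.e+00 -1.e+00] f [ 0.2 -0.3 -1.2] w 33.8 t 7.4833
tool shift [0.2 0.1 1. ] rz 0.0004
```

```bash

python3 -m jog '{"x":[0, 0, 0, 0, 0], "y":[0, 0, 0, 0, 0], "z":[0, 0, 0, 0, 0], "wx":[0, 0, 0, 0, 0], "wy":[0, 0, 0, 0, 0], "wz":[0, 0, 0, 0, 0]}' 60
python3 -m jog '{"x":[0, 0, 0, 0, -9.9], "y":[0, 0, 0, 0, -37.9], "z":[-5, -20, -30, -25, 0], "wx":[0, 0, 0, 0, 0], "wy":[0, 0, 0, 0, 0], "wz":[0, 0, 0, 0, 0]}'
python3 -m jog '{"x":[-9.9, -9.9, -9.9, -9.9, -9.9], "y":[-37.9, -37.9, -37.9, -37.9, -37.9], "z":[0, 0, 0, 0, 0], "wx":[0, 0, 0, 0, 0], "wy":[0, 0, 0, 0, 0], "wz":[0, 0, 0, 0, 0]}' 88
python3 -m jog '{"x":[-9.9, -9.9, 0, 0, 0], "y":[-37.9, -37.9, 0, 0, 0], "z":[0, 0, 0, 0, 0], "wx":[0, 0, 0, 0, 0], "wy":[0, 0, 0, 0, 0], "wz":[0, 0, 0.089, 0.089, 0.089]}'
python3 -m jog '{"x":[0, 0, 0], "y":[0, 0, 0], "z":[0, 0, 0], "wx":[0, 0, 0], "wy":[0, 0, 0], "wz":[0, 0, 0]}'
python3 - <<'E'
from h import *
delta(461,230,80,-10)
d=grab('top'); s=grab('scene'); a=cv2.resize(d['img'][150:290,200:400],(480,336),interpolation=cv2.INTER_CUBIC); b=cv2.resize(s['img'][120:288,260:400],(280,336),interpolation=cv2.INTER_CUBIC)
save(np.clip(np.hstack([a,b])*1.5,0,255).astype(np.uint8),'k1.png')
for n,dd in(('top',d),('scene',s)):
    q=cloud(dd).reshape(-1,3); m=(np.hypot(*(q[:,:2]-[568.2,-64.5]).T)<40)&(q[:,2]>58)&(q[:,2]<90)
    if m.sum()>9: print(n,m.sum(),cv2.minAreaRect(q[m][:,:2].astype(np.float32)),np.percentile(q[m][:,2],[5,50,95]))
    m=(np.hypot(*(q[:,:2]-[461,229]).T)<30)&(q[:,2]>32)&(q[:,2]<48); 
    if m.sum()>9: print(n,'bar',m.sum(),cv2.minAreaRect(q[m][:,:2].astype(np.float32)))
E
```

```text
t: 7.9
ee_pos: [568.2, -64.5, 53.8]
orientation: [3.138, 0.146, 0.0]
ft_force: [0.2, -0.5, 0.4]
width: 59.3
grasp_force: 0.0
t: 8.32
ee_pos: [560.6, -31.3, 139.2]
orientation: [3.136, 0.139, 0.018]
ft_force: [2.4, 0.0, 0.2]
width: 60.2
grasp_force: 0.0
t: 8.73
ee_pos: [487.1, 158.0, 134.3]
orientation: [-3.138, -0.145, -0.001]
ft_force: [-0.1, 0.7, 0.7]
width: 87.0
grasp_force: 0.0
t: 9.15
ee_pos: [460.7, 231.2, 134.1]
orientation: [-3.129, 0.277, -0.001]
ft_force: [-0.3, -0.1, 0.4]
width: 87.6
grasp_force: 0.0
t: 9.4
ee_pos: [461.3, 230.0, 133.9]
orientation: [-3.13, 0.27, -0.0]
ft_force: [-0.1, 1.2, 0.4]
width: 88.0
grasp_force: 0.0
pos [461.3 230.  133.9] yaw -9.86 z-axis [ 2.e-04  1.e-04 -1.e+00] f [-0.1  1.2  0.4] w 88.0 t 9.4
tool shift [-0.3  0.  53.9] rz 0.0025
top 418 ((568.7322998046875, -63.33927536010742), (59.68841552734375, 34.202972412109375), 4.861588001251221) [64.67516    66.94102115 69.68208406]
top bar 34 ((461.1749267578125, 233.92416381835938), (5.153064727783203, 36.135799407958984), 77.42436218261719)
scene 295 ((568.6680908203125, -65.86079406738281), (59.771602630615234, 37.051143646240234), 4.961647033691406) [60.54621333 69.21744982 72.83501913]
scene bar 60 ((460.5774841308594, 227.97291564941406), (13.626364707946777, 42.094173431396484), 82.63008117675781)
```

View pics/k1.png

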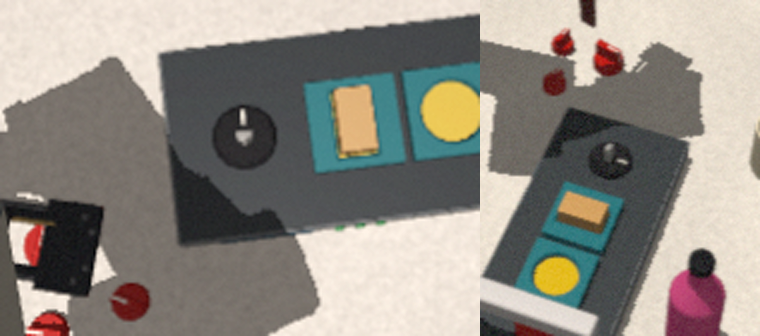

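The block sits flat in the rectangular nest: its top is at z≈67–69, and it shows at crop (355,120) left and (583,210) right. The known block position shows a +1.2 mm y bias in the top camera, so the knob is at about (461, 229) and the shaft at about (557.7, 39). Now grasping the knob bar.

```bash

python3 -m jog '{"x":[0, 0, 0, 0, 0], "y":[1, 0, 0, 0, 0], "z":[20, 30, 30, 15, 9], "wx":[0, 0, 0, 0, 0], "wy":[0, 0, 0, 0, 0], "wz":[0, 0, 0, 0, 0]}' 44
python3 -m jog '{"x":[0, 0, 0, 0], "y":[0, 0, 0, 0], "z":[6, 0, 0, 0], "wx":[0, 0, 0, 0], "wy":[0, 0, 0, 0], "wz":[0, 0, 0, 0]}'
python3 -c "
from h import *
delta(461,229,23,-10)"
```

```text
t: 9.92
ee_pos: [459.9, 228.3, 27.6]
orientation: [3.128, -0.272, -0.004]
ft_force: [0.3, -0.4, -0.2]
width: 58.1
grasp_force: 0.0
t: 10.25
ee_pos: [461.8, 229.4, 24.7]
orientation: [-3.129, 0.273, -0.002]
ft_force: [-0.4, 0.2, -0.3]
width: 44.0
grasp_force: 0.0
pos [461.8 229.4  24.7] yaw -9.98 z-axis [ 1.7e-03  8.0e-04 -1.0e+00] f [-0.4  0.2 -0.3] w 44.0 t 10.25
tool shift [-0.7  0.6  1.7] rz 0.0004
```

```bash

python3 -m jog '{"x":[-0.3, 0, 0, 0, 0], "y":[0, 0, 0, 0, 0], "z":[1, 0, 0, 0, 0], "wx":[0, 0, 0, 0, 0], "wy":[0, 0, 0, 0, 0], "wz":[0, 0, 0, 0, 0]}' 5
python3 -m jog '{"x":[0, 0, 0, 0], "y":[0, 0, 0, 0], "z":[0, 0, 0, 0], "wx":[0, 0, 0, 0], "wy":[0, 0, 0, 0], "wz":[0, 0, 0, 0]}'
python3 -c "
from h import *
delta(557.7,39,150,2)"
```

```text
t: 10.67
ee_pos: [460.8, 229.2, 22.9]
orientation: [-3.13, 0.273, -0.0]
ft_force: [0.6, -0.3, 0.1]
width: 14.0
grasp_force: 0.0
t: 11.0
ee_pos: [460.8, 229.2, 22.9]
orientation: [-3.13, 0.273, -0.0]
ft_force: [-0.3, -0.0, 3.4]
width: 11.4
grasp_force: 30.0
pos [460.8 229.2  22.9] yaw -9.98 z-axis [ 2.e-04  1.e-04 -1.e+00] f [-0.3 -0.   3.4] w 11.4 t 11.0
tool shift [ 128.4  170.5 -127.1] rz -0.2091
```

```bash

python3 -m jog '{"x":[0, 0, 0, 0, 0], "y":[0, 0, 0, 0, 0], "z":[-12, -40, -40, 0, 0], "wx":[0, 0, 0, 0, 0], "wy":[0, 0, 0, 0, 0], "wz":[0, 0, 0, -0.1045, -0.1045]}'
python3 -m jog '{"x":[15, 15, 15, 15, 15], "y":[32.2, 32.2, 32.2, 32.2, 32.2], "z":[0, 0, 0, 0, 0], "wx":[0, 0, 0, 0, 0], "wy":[0, 0, 0, 0, 0], "wz":[0, 0, 0, 0, 0]}'
python3 -m jog '{"x":[15, 0, 0, 0, 0], "y":[32.2, 0, 0, 0, 0], "z":[0, 0, 0, 0, 0], "wx":[0, 0, 0, 0, 0], "wy":[0, 0, 0, 0, 0], "wz":[0, 0, 0, 0, 0]}'
python3 - <<'E'
from h import *
delta(557.7,39,90,2)
d=grab('top'); s=grab('scene'); a=cv2.resize(d['img'][130:270,240:380],(400,400),interpolation=cv2.INTER_CUBIC); b=cv2.resize(s['img'][140:230,280:370],(400,400),interpolation=cv2.INTER_CUBIC)
save(np.clip(np.hstack([a,b])*1.8,0,255).astype(np.uint8),'s1.png')
E
```

```text
t: 11.42
ee_pos: [462.3, 229.9, 117.9]
orientation: [-3.139, -0.062, -0.008]
ft_force: [-0.5, -0.3, -1.3]
width: 11.7
grasp_force: 30.0
t: 11.83
ee_pos: [541.6, 69.4, 115.4]
orientation: [-3.141, -0.055, -0.0]
ft_force: [0.2, 0.2, -0.3]
width: 11.7
grasp_force: 30.0
t: 12.25
ee_pos: [556.5, 40.1, 114.7]
orientation: [-3.141, -0.056, 0.001]
ft_force: [-0.5, -0.3, -0.2]
width: 12.0
grasp_force: 30.0
pos [556.5  40.1 114.7] yaw 2.05 z-axis [-9.e-04  2.e-04 -1.e+00] f [-0.5 -0.3 -0.2] w 12.0 t 12.25
tool shift [ 1.2  1.2 24.7] rz 0.0008
```

View pics/s1.png

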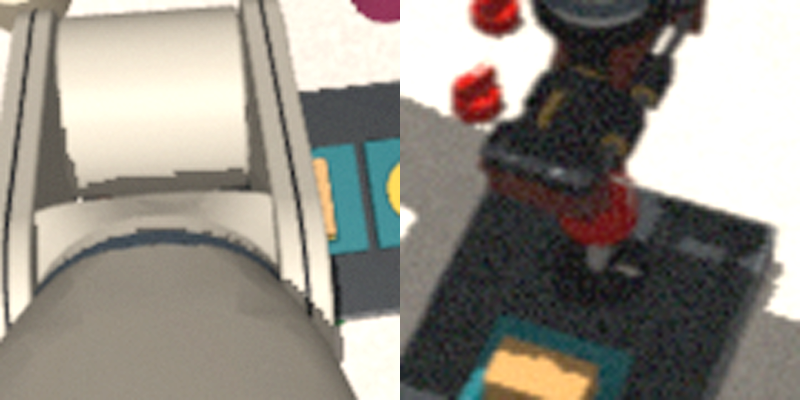

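The top view is blocked. The scene crop shows the red knob held at (600,215), straight above the shaft at (597,255). Now the fine shift, then down to just above the tip.

```bash

python3 -m jog '{"x":[1, 0, 0, 0, 0], "y":[1.2, 0, 0, 0, 0], "z":[5, 8, 6, 0, 0], "wx":[0, 0, 0, 0, 0], "wy":[0, 0, 0, 0, 0], "wz":[0, 0, 0, 0, 0]}'
python3 -m jog '{"x":[0, 0, 0], "y":[0, 0, 0], "z":[0, 0, 0], "wx":[0, 0, 0], "wy":[0, 0, 0], "wz":[0, 0, 0]}'
python3 - <<'E'
from h import *
delta(557.5,39,70,2)
s=grab('scene'); c=s['img'][150:222,290:362]; save(np.clip(cv2.resize(c,(576,576),interpolation=cv2.INTER_CUBIC)*1.8,0,255).astype(np.uint8),'s2.png')
o=status.get_obs()['ee_pos']
hsv=cv2.cvtColor(s['img'],cv2.COLOR_RGB2HSV); H=hsv[...,0].astype(int); m=((H<5)|(H>174))&(hsv[...,1]>150)&(hsv[...,2]>50); m[:,:310]=0; m[:165]=0;m[215:]=0;m[:,350:]=0
v,u=np.nonzero(m); print('red u',u.min(),u.max(),'v',v.min(),v.max())
# predicted skirt rims for knob centred at TCP
th=np.linspace(0,2*np.pi,60)
for dz in(-22.9,-2.9):
    X=np.c_[o[0]+24*np.cos(th),o[1]+24*np.sin(th),0*th+o[2]+dz]; p=proj(s,X); print('pred rim',p.min(0).round(1),p.max(0).round(1))
print('tip proj(558,39..41)',proj(s,[[557.7,39,69],[557.7,39,43]]).round(1))
E
```

```text
t: 12.77
ee_pos: [557.7, 38.2, 94.8]
orientation: [3.141, 0.055, -0.003]
ft_force: [0.3, 0.6, -0.9]
width: 11.9
grasp_force: 30.0
t: 13.02
ee_pos: [558.6, 38.0, 95.9]
orientation: [-3.141, -0.054, -0.001]
ft_force: [0.3, -0.1, -0.8]
width: 11.9
grasp_force: 30.0
pos [558.6  38.   95.9] yaw 1.99 z-axis [ 4.e-04  0.e+00 -1.e+00] f [ 0.3 -0.1 -0.8] w 11.9 t 13.0167
tool shift [-1.  -1.  25.9] rz -0.0002
red u 317 332 v 187 199
pred rim [316.2 186.3] [333.5 200.2]
pred rim [316.  181.9] [333.6 195.8]
tip proj(558,39..41) [[324.7 193.7]
 [324.8 199.2]]
```

View pics/s2.png

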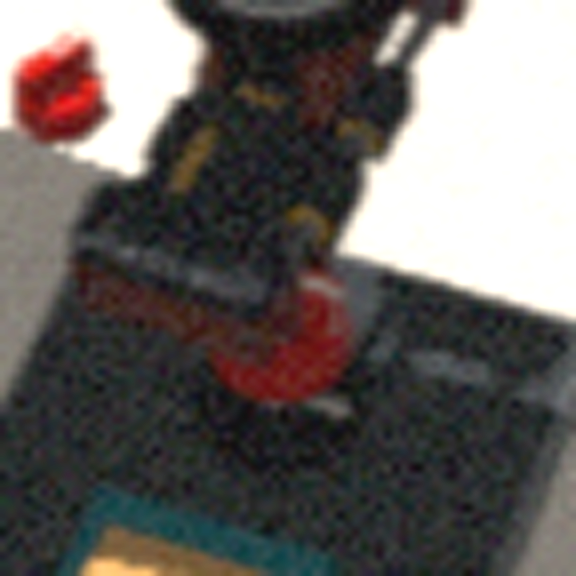

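The knob, at crop (285,345), has its white pointer (325,285) on the +x side, like the shaft's tick (330,403). Its outline matches the prediction. Correcting 1 mm and descending with force checks.

```bash

python3 -m jog '{"x":[-0.9, 0, 0, 0, 0], "y":[-0.9, 0, 0, 0, 0], "z":[0, 1.5, 1.5, 0, 0], "wx":[0, 0, 0, 0, 0], "wy":[0, 0, 0, 0, 0], "wz":[0, 0, 0, 0, 0]}'
python3 -m jog '{"x":[0, 0, 0, 0, 0], "y":[0, 0, 0, 0, 0], "z":[1, 1, 1, 0, 0], "wx":[0, 0, 0, 0, 0], "wy":[0, 0, 0, 0, 0], "wz":[0, 0, 0, 0, 0]}'
python3 -c "
from h import *
delta(557.5,39,70,2); print(status.get_obs()['moment'])"
```

```text
t: 13.48
ee_pos: [557.3, 38.9, 92.5]
orientation: [3.141, 0.055, -0.0]
ft_force: [0.2, -0.3, -0.6]
width: 12.0
grasp_force: 30.0
t: 13.9
ee_pos: [557.4, 38.9, 89.6]
orientation: [-3.141, -0.055, 0.0]
ft_force: [0.8, -0.3, -0.6]
width: 11.9
grasp_force: 30.0
pos [557.4  38.9  89.6] yaw 1.99 z-axis [-2.e-04 -0.e+00 -1.e+00] f [ 0.8 -0.3 -0.6] w 11.9 t 13.9
tool shift [ 0.1 -0.1 19.6] rz -0.0002
[ 0.0693522  -0.01703037  0.02576506]
```

```bash

python3 -m jog '{"x":[0, 0, 0, 0], "y":[0, 0, 0, 0], "z":[1, 1, 1, 0], "wx":[0, 0, 0, 0], "wy":[0, 0, 0, 0], "wz":[0, 0, 0, 0]}'
python3 -m jog '{"x":[0, 0, 0, 0], "y":[0, 0, 0, 0], "z":[1, 1, 0, 0], "wx":[0, 0, 0, 0], "wy":[0, 0, 0, 0], "wz":[0, 0, 0, 0]}'
python3 -c "
from h import *
delta(557.5,39,70,2); print(status.get_obs()['moment'])"
```

```text
t: 14.23
ee_pos: [557.4, 38.9, 86.5]
orientation: [-3.141, -0.055, 0.0]
ft_force: [0.2, 0.3, -1.2]
width: 11.9
grasp_force: 30.0
t: 14.57
ee_pos: [557.5, 38.9, 84.6]
orientation: [-3.141, -0.055, 0.0]
ft_force: [0.3, 0.0, -1.7]
width: 12.0
grasp_force: 30.0
pos [557.5  38.9  84.6] yaw 2.0 z-axis [-0.  0. -1.] f [ 0.3  0.  -1.7] w 12.0 t 14.5667
tool shift [ 0.  -0.1 14.6] rz -0.0001
[ 0.12914453 -0.05633821 -0.01465541]
```

```bash

python3 -m jog '{"x":[0, 0, 0, 0, 0], "y":[0, 0, 0, 0, 0], "z":[2, 2, 2, 0, 0], "wx":[0, 0, 0, 0, 0], "wy":[0, 0, 0, 0, 0], "wz":[0, 0, 0, 0, 0]}'
python3 -m jog '{"x":[0, 0, 0, 0, 0], "y":[0, 0, 0, 0, 0], "z":[1, 1, 1, 0, 0], "wx":[0, 0, 0, 0, 0], "wy":[0, 0, 0, 0, 0], "wz":[0, 0, 0, 0, 0]}'
python3 -m jog '{"x":[0, 0, 0, 0], "y":[0, 0, 0, 0], "z":[1, 1, 0, 0], "wx":[0, 0, 0, 0], "wy":[0, 0, 0, 0], "wz":[0, 0, 0, 0]}'
python3 -c "
from h import *
delta(557.5,39,70,2); print(status.get_obs()['moment'])"
```

```text
t: 14.98
ee_pos: [557.4, 38.9, 78.5]
orientation: [-3.141, -0.055, 0.0]
ft_force: [2.2, 1.0, -2.4]
width: 11.8
grasp_force: 30.0
t: 15.4
ee_pos: [557.5, 39.0, 75.8]
orientation: [-3.141, -0.055, -0.0]
ft_force: [-0.2, 2.1, 2.9]
width: 11.8
grasp_force: 30.0
t: 15.73
ee_pos: [557.5, 38.9, 73.8]
orientation: [-3.141, -0.055, -0.0]
ft_force: [-1.1, 1.2, 2.3]
width: 11.8
grasp_force: 30.0
pos [557.5  38.9  73.8] yaw 1.99 z-axis [ 1.e-04  0.e+00 -1.e+00] f [-1.1  1.2  2.3] w 11.8 t 15.7333
tool shift [-0.  -0.1  3.8] rz -0.0001
[0.32659089 0.08415523 0.01725926]
```

```bash

python3 -m jog '{"x":[0, 0, 0, 0], "y":[0, 0, 0, 0], "z":[1, 1, 0, 0], "wx":[0, 0, 0, 0], "wy":[0, 0, 0, 0], "wz":[0, 0, 0, 0]}'
python3 -m jog '{"x":[0, 0, 0, 0], "y":[0, 0, 0, 0], "z":[1, 1, 0, 0], "wx":[0, 0, 0, 0], "wy":[0, 0, 0, 0], "wz":[0, 0, 0, 0]}'
python3 -m jog '{"x":[0, 0, 0], "y":[0, 0, 0], "z":[1, 0, 0], "wx":[0, 0, 0], "wy":[0, 0, 0], "wz":[0, 0, 0]}'
python3 -c "
from h import *
delta(557.5,39,70,2); print(status.get_obs()['moment'])"
```

```text
t: 16.07
ee_pos: [557.5, 38.9, 71.7]
orientation: [-3.141, -0.055, -0.0]
ft_force: [-1.1, 1.3, 4.7]
width: 11.8
grasp_force: 30.0
t: 16.4
ee_pos: [557.5, 38.9, 69.8]
orientation: [-3.141, -0.055, -0.0]
ft_force: [-1.3, 1.1, 6.1]
width: 12.0
grasp_force: 30.0
t: 16.65
ee_pos: [557.7, 38.9, 69.6]
orientation: [-3.141, -0.055, -0.001]
ft_force: [-3.1, 1.1, 14.2]
width: 11.9
grasp_force: 30.0
pos [557.7  38.9  69.6] yaw 2.0 z-axis [ 4.e-04  0.e+00 -1.e+00] f [-3.1  1.1 14.2] w 11.9 t 16.65
tool shift [-0.2 -0.1 -0.4] rz -0.0001
[ 0.29277326  0.68971729 -0.00707574]
```

Spring onset near 3 N, about 7 N, then a hard stop at 14 N with the knob underside at z≈47, which is where home and fully down should be. Let it hold, check stability, the block and the bystanders, then hand in.

```bash

python3 -m jog '{"x":[0, 0, 0, 0, 0], "y":[0, 0, 0, 0, 0], "z":[0, 0, 0, 0, 0], "wx":[0, 0, 0, 0, 0], "wy":[0, 0, 0, 0, 0], "wz":[0, 0, 0, 0, 0]}'
python3 - <<'E'
from h import *
delta(557.5,39,69.6,2); s=grab('scene'); q=cloud(s).reshape(-1,3)
m=(np.hypot(*(q[:,:2]-[568.2,-65]).T)<40)&(q[:,2]>58)&(q[:,2]<90); print(cv2.minAreaRect(q[m][:,:2].astype(np.float32)),np.median(q[m][:,2]))
save(np.clip(s['img'][110:310,180:460]*1.6,0,255).astype(np.uint8),'f.png')
E
```

```text
t: 17.07
ee_pos: [557.7, 38.9, 69.6]
orientation: [-3.141, -0.055, -0.001]
ft_force: [-2.9, 0.8, 13.3]
width: 11.9
grasp_force: 30.0
pos [557.7  38.9  69.6] yaw 2.0 z-axis [ 5.e-04  0.e+00 -1.e+00] f [-2.9  0.8 13.3] w 11.9 t 17.0667
tool shift [-0.2 -0.1 -0. ] rz -0.0
((568.2387084960938, -66.81421661376953), (60.29023742675781, 38.24633026123047), 3.978616952896118) 69.22458833638704
```

View pics/f.png

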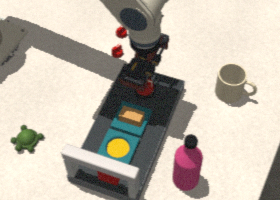

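The picture shows the block in its nest (130,116), the knob held down on the shaft (147,88), and the mug, bottle and turtle undisturbed.

```bash
python3 -c "
from workcell import ticket
print(ticket.close_job())"
```

```text
the job is handed in; nothing more can be done
None
```

I handed the job in at about 17 s with the block flat in the rectangular nest and released, and the knob flat-to-flat on the D-shaft, gripped and held at the hard stop with about 13 N; the mug, bottle and turtle were untouched, and no verdict came back.

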